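Put the drip tin from the caddy under the bottle trap

ROBOT

A 6-joint arm with a two-finger parallel gripper is mounted at the origin on the work surface. World frame = base frame: x ahead of the robot, y to its left, z up, the work surface at z = 0. Lengths are in m, angles in rad, forces in N, time in s.
With the tool pointing down it reaches from about 0.35 to 0.95 m from the base axis. Payload 17.4 kg.
Tool frame: the origin (TCP) lies at the very end of the fingers, on their centre line; the grasp point (between the pads) lies 19 mm behind it; z points along the fingers, y is the direction in which the jaws open and shut (so a half turn about z gives the same grasp; the last joint's range is limited). The gripper opens to 93 mm and grips with 3 to 60 N. Pads are 15 mm wide; open, the fingers measure 128 mm over their backs; the gripper's body (75 mm by 188 mm) begins 65 mm behind the grasp point.
Start: joints at [1.254, 0.116, 1.442, -0, 1.584, -0.038], TCP at [0.186, 0.649, 0.219] pointing down, gripper open.
Joint ranges: [-2.83, 2.83], [-0.83, 2.19], [0.07, 2.5], [-1.14, 4.28], [0.01, 3], [-2.97, 2.97]. Speed limits (rad/s): [1.89, 1.89, 2.22, 3.14, 3.14, 3.14].

INTERFACE

Orientations are given as a unit quaternion [w, x, y, z].
In Python, from cell import bot, optics, job gives the robot as it stands. The module is installed in compiled form; this text tells all that it offers.
- The arm moves only by the shell command python3 -m inch 'ROWS' [FORCE]. ROWS is JSON, a list of rows, each a list of 3 entries, a list of its own where there are three numbers: the gripper command: -1 is fully open, 1 is shut, values between are in proportion, then the shift along the tool's x, y, z in m, then the turn, a rotation vector about the tool's x, y, z in rad. A call has 1 to 20 rows; each row shifts and turns the commanded pose from where the row before left it, along the tool's axes as they then stand; what a row does not reach is not made up. A row lasts 1/12 s, in which the tool goes at most 41.7 mm and 7.16 degrees, less where a joint would pass 70% of its speed; a pose out of reach is approached as far as the arm can. A call with a gripper value outside its range is refused whole. The fingers move at their own pace and stop on an object; FORCE is the grip in N (left out, the last holds). Time passes only in rows, so rows that do not move let the fingers close. It gives the time, the measured TCP pose, the force and the opening at its end, in the units of the state.
- bot.observe(): the state, without advancing time (a new reading comes with each control period).
- optics.snapshot(name): name is "scene" or "top"; returns (picture, depth): 480x640x3 uint8, blue, green, red; 480x640 float32, m along the optical axis (not along the pixel's ray), 0 where there is no reading.
- optics.camera_model(name): a dict with "fx", "fy", "cx", "cy" (pixels), "T" (4x4, takes a point from camera to world coordinates). Camera axes: x right, y down, z forward; pixel columns grow to the right and rows downward; lengths in m; the calibration is good to about 2 mm. A picture is of the moment at which its call begins. camera_model takes no time and is no camera call.
- job.close_job(): hands the job in, once; it reports no verdict.
Trained networks look in the newest picture that a camera, given by its name, has taken for a name from the list of things; names that differ only in an ending like _2 or _b are one class to them, and where a whole thing is asked for, a point or a joint stands for the part that bears it (a point fixed in the world has none). Each returns a list of dicts, best first, with "score" (0 to 1); they miss things now and then, are a little off and sometimes report something else, mostly with a low value. They report only what shows in the picture. A call takes as long as a camera call.
- optics.masks_of(camera, thing): "mask" (480x640 bool, what is visible of it) and "box" ([left, top, width, height] in pixels, round what is visible of it).
- optics.pinpoint(camera, thing): "position" ([column, row] in pixels: a listed point, or the origin of a listed thing).
The state is a dict: "time_s": time; "q": joint angles; "joint_vel": joint speeds; "joint_efforts": joint torques, N m; "ee_pos": TCP position; "tool_rot": TCP orientation; "wrist_force": force on the tool from outside, world axes, zero at the start; "wrist_torque": the same for the moment, N m; "width": opening from 0.0 (shut) to 1.0 (fully open).
Only numpy, scipy, OpenCV 4.12 (cv2) and the standard library are available. Lean on these libraries where they do the work, as an engineer would, in place of code of your own. Each camera call takes 0.05 s, during which the arm holds its last target.

TASK

The bottle trap drips: take the steel drip tin out of the bottom of the caddy's narrow well, where there is only room to hold it from inside, and stand it on the cupboard base and let go. Then pick it up again in a way that lets the hand clear the trap (say at one end, from outside, with the hand slanting) and set it centred and square on the raised pad under the trap, long way along the pad. Keep the tin upright all the time and leave the bottle, funnel and scourer where they are.

Things in the scene. Friction and masses are not known exactly. Their poses are not given: they have to be found in the camera images.
- tin_center (a point): Centre of the loose open-topped rectangular stainless steel drip tin (about 140 g), halfway up. Outside 88 mm long (its x) by 56 mm wide (its y) by 46 mm tall (z up, open end up); walls and floor 4 mm thick, so the hollow is 80 x 48 mm and 42 mm deep. Both ends are alike. It starts standing on the floor of the caddy's well, its long side along the well's, its rim 32 mm below the mouth, 5 mm of gap or so all round: fingers fit only inside it.
- well_mouth (a point): Centre of the mouth of the fixed white plastic flip-top caddy (112 x 120 mm), level with its rim, 94 mm above the base. Its well is 78 mm deep: 98 mm (x) by 66 mm (y) up to 34 mm below the mouth; from there the long walls slope apart to 104 mm (y) at the mouth. The end walls are upright. The lid is fixed open, flipped back, sloping down from the rim at the +x end to 142 mm from the centre.
- pad_center (a point): Centre of the top of the fixed plywood pad under the trap: 104 mm long (x) by 80 mm wide (y), its top 14 mm above the cupboard base. x points away from the robot's side towards the upright grey waste pipe (36 mm thick, axis 120 mm along +x); the open approach side is -x.
- trap_bottom (a point): Lowest point of the fixed chrome bottle trap, straight above the centre of the pad, 96 mm above it (110 mm above the base). The trap is a round body of 28 mm radius from here up to 210 mm, with a narrower inlet (nut 24 mm radius) up to 282 mm above the base; its outlet runs to +x at 180 mm with a small chrome lever standing out to -y.
- bottle: Bystander: sealed green glass bottle, 64 mm across, 190 mm tall, origin at the centre of its underside.
- funnel: Bystander: aluminium funnel standing mouth down, 96 mm across, 105 mm tall, origin at the centre of its underside.
- scourer: Bystander: round stainless steel pot scourer, 68 mm across, 25 mm tall, origin at the centre of its underside.

How it is judged:
On the way, in this order (a step that is already met when the one before it is completed fails the run):
1. the tin stands upright and let go on the cupboard base, clear of the caddy (height (world z) of tin_center between 0.019 and 0.028 m and angle between tin_center's own z axis and vertical below 0.08 rad and horizontal distance between tin_center and well_mouth above 0.09 m and contact force between the fingers and tin below 0.1 N and linear speed of tin below 0.02 m/s), for 0.2 s.
2. the tin is taken again in the fingers and lifted clear of the base (height (world z) of tin_center above 0.03 m and contact force between the fingers and tin above 1 N), for 0.1 s.
At the end, for the whole second after the job is handed in: The tin stands at rest, upright (within 0.08 rad) and let go on the pad, its centre within 15 mm along and 12 mm across of the pad's centre, and its long side within 0.2 rad of the pad's (x of tin_center in the frame of pad_center between -0.015 and 0.015 m and y of tin_center in the frame of pad_center between -0.012 and 0.012 m and z of tin_center in the frame of pad_center between 0.018 and 0.028 m and angle between the x axis of tin_center and the x axis of pad_center, either way round below 0.2 rad and angle between tin_center's own z axis and vertical below 0.08 rad and linear speed of tin below 0.02 m/s and contact force between the fingers and tin below 0.1 N); the robot touches nothing.
It fails at once if the tin is tipped (more than 0.6 rad) (angle between tin_center's own z axis and vertical above 0.6 rad).
It fails at once if the bottle is moved by more than 30 mm or tipped (distance of bottle from where it was at the start of the episode above 0.03 m or angle between bottle's own z axis and vertical above 0.3 rad).
It fails at once if the funnel is moved by more than 30 mm (distance of funnel from where it was at the start of the episode above 0.03 m).
It fails at once if the scourer is moved by more than 30 mm (distance of scourer from where it was at the start of the episode above 0.03 m).
It also fails if it takes over 64 s, if anything falls off the work surface, if the arm or the gripper's body presses on something with over 40 N, if the wrist force passes 120 N, or if a joint passes its speed limit or range.

## Working session

There is one attempt and no reset: what is moved stays moved. The work goes in short steps, Python scripts to look and compute and a shell command to move; the robot and the scene stay as the last step left them, time stands still between calls to the robot, and variables do not carry over. Pictures are saved under pics/ and viewed, and the job is handed in when it is done.

```bash
mkdir -p pics; ls
python3 - <<'E'
from cell import bot, optics, job
import cv2, numpy as np
print(bot.observe())
for n in ["scene","top"]:
    p,d=optics.snapshot(n); cv2.imwrite(f"pics/{n}0.png",p); np.savez(f"pics/{n}0.npz",p=p,d=d)
    m=optics.camera_model(n); print(n,m)
    for t in ["tin_center","well_mouth","pad_center","trap_bottom","bottle","funnel","scourer"]:
        print(t,[(round(r["score"],2),np.round(r["position"],1).tolist()) for r in optics.pinpoint(n,t)][:3])
E
```

```text
pics
{'time_s': 0.0, 'q': array([ 1.25420481e+00,  1.16504608e-01,  1.44225570e+00, -1.19229565e-05,
        1.58399001e+00, -3.78189361e-02]), 'joint_vel': array([ 0.00035393, -0.00148168, -0.00024097, -0.00062115,  0.00013802,
        0.00063899]), 'joint_efforts': array([ 2.73156533e-03, -7.21272755e+01, -6.22609949e+01,  7.80699472e-02,
        2.39603897e-02, -1.04634405e-04]), 'ee_pos': array([0.18570655, 0.64874629, 0.21789856]), 'tool_rot': array([-9.61683480e-05,  1.38935434e-01,  9.90301272e-01, -5.70818009e-04]), 'wrist_force': array([-1.19231456,  0.04031145,  0.75815172]), 'wrist_torque': array([-0.01881836,  0.00165259,  0.00758283]), 'width': 1.0006673433792923}
scene {'fx': 456.4380709970532, 'fy': 456.4380709970532, 'cx': 321.0169354100656, 'cy': 231.39234398454704, 'T': array([[ 0.74707757,  0.49591102, -0.44265942,  1.05186119],
       [ 0.66446651, -0.57610295,  0.47601433, -0.51754707],
       [-0.01895665, -0.64975199, -0.75990986,  0.91867489],
       [ 0.        ,  0.        ,  0.        ,  1.        ]])}
tin_center [(0.64, [385.9, 199.9])]
well_mouth [(0.85, 
[... 251 characters left out ...]
.3578768176943, 'cy': 239.68958571848003, 'T': array([[ 2.40031820e-02, -9.97155972e-01,  7.14409941e-02,
         5.08749288e-01],
       [-9.99710964e-01, -2.40386268e-02,  3.63712709e-04,
        -1.62430359e-02],
       [ 1.35466509e-03, -7.14290754e-02, -9.97444761e-01,
         1.16467571e+00],
       [ 0.00000000e+00,  0.00000000e+00,  0.00000000e+00,
         1.00000000e+00]])}
tin_center [(0.56, [227.9, 235.3])]
well_mouth [(0.6, [221.1, 235.2])]
pad_center [(0.79, [393.0, 247.2]), (0.53, [161.0, 324.6])]
trap_bottom [(0.74, [401.5, 244.2]), (0.53, [476.7, 331.6])]
bottle [(0.77, [324.8, 160.4])]
funnel [(0.67, [480.3, 333.0]), (0.4, [225.5, 238.2])]
scourer [(0.94, [159.1, 319.7])]
```

View pics/scene0.png

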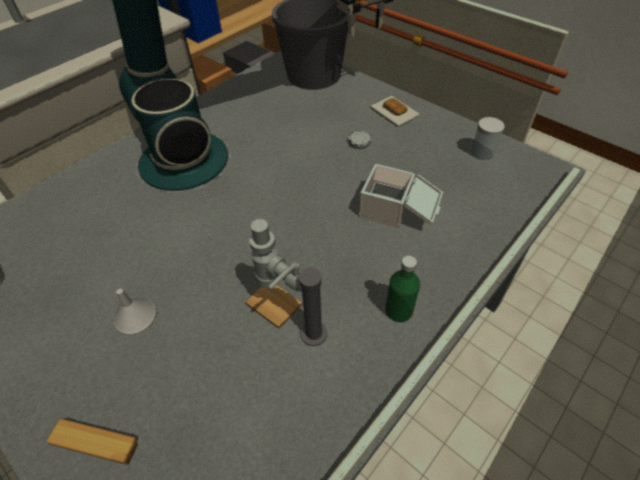

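View pics/top0.png

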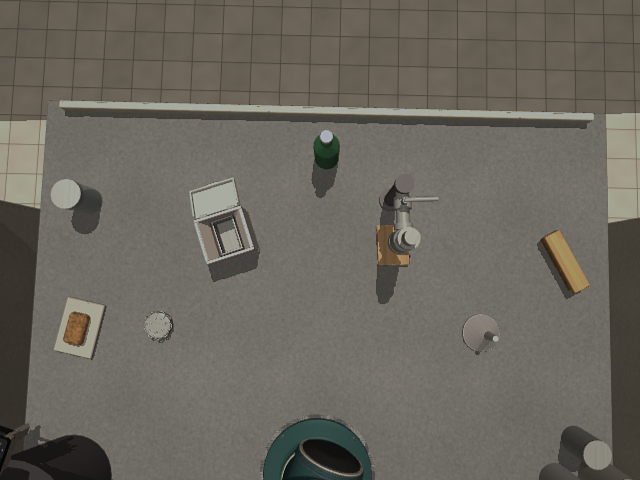

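```bash
cat > h.py <<'E'
import numpy as np, cv2
from cell import bot, optics
def cloud(cam,d):
    m=optics.camera_model(cam); v,u=np.mgrid[0:480,0:640]
    P=np.stack([(u-m["cx"])/m["fx"]*d,(v-m["cy"])/m["fy"]*d,d],-1)
    return P@m["T"][:3,:3].T+m["T"][:3,3]
def atz(cam,px,z):
    m=optics.camera_model(cam); r=m["T"][:3,:3]@np.array([(px[0]-m["cx"])/m["fx"],(px[1]-m["cy"])/m["fy"],1]); o=m["T"][:3,3]
    return (o+r*(z-o[2])/r[2])
def proj(cam,p):
    m=optics.camera_model(cam); q=m["T"][:3,:3].T@(np.asarray(p)-m["T"][:3,3]); return np.array([q[0]/q[2]*m["fx"]+m["cx"],q[1]/q[2]*m["fy"]+m["cy"]])
def rect(pts):
    c,s,a=cv2.minAreaRect(np.float32(pts[:,:2])); return np.round(c,4),np.round(s,4),round(a,2)
E
python3 - <<'E'
from h import *
pts={"scene":dict(tin=([385.9,199.9],.039),well=([389.6,181.5],.094),pad=([272.3,300.4],.014),trap=([268.5,277.8],.11),bottle=([400.1,308.5],0),funnel=([132.1,316.2],0),sc=([359.9,143.8],0)),
"top":dict(tin=([227.9,235.3],.039),well=([221.1,235.2],.094),pad=([393,247.2],.014),trap=([401.5,244.2],.11),bottle=([324.8,160.4],0),funnel=([480.3,333],0),sc=([159.1,319.7],0))}
for c in pts:
    for k,(p,z) in pts[c].items(): print(c,k,np.round(atz(c,p,z),4))
for c in ["scene","top"]:
    f=np.load(f"pics/{c}0.npz"); d=f["d"]; p=f["p"]; W=cloud(c,d)
    hsv=cv2.cvtColor(p,cv2.COLOR_BGR2HSV)
    w=atz("top",[221,235],.094)
    near=(np.hypot(W[...,0]-w[0],W[...,1]-w[1])<.12)&(d>0)
    print(c,"z hist",np.histogram(W[...,2][near],bins=np.arange(-.01,.14,.01)))
    rim=near&(abs(W[...,2]-.094)<.006)
    print("rim",rim.sum(),rect(W[rim]))
    tr=near&(abs(W[...,2]-.062)<.006)&(np.hypot(W[...,0]-w[0],W[...,1]-w[1])<.06)
    print("tinrim",tr.sum(), rect(W[tr]))
    pc=atz(c,pts[c]["pad"][0],.014)
    pm=(abs(W[...,2]-.014)<.006)&(np.hypot(W[...,0]-pc[0],W[...,1]-pc[1])<.1)&(hsv[...,1]>90)
    print("pad",pm.sum(),rect(W[pm]))
    img=cv2.resize(p[190:285,170:265] if c=="top" else p[150:235,345:450],None,fx=6,fy=6); cv2.imwrite(f"pics/cad_{c}.png",img)
    img=cv2.resize(p[160:285,360:450] if c=="top" else p[210:350,235:340],None,fx=4,fy=4); cv2.imwrite(f"pics/pad_{c}.png",img)
E
```

```text
scene tin [0.5976 0.2303 0.039 ]
scene well [0.5933 0.2441 0.094 ]
scene pad [ 0.5791 -0.1815  0.014 ]
scene trap [ 0.5824 -0.1828  0.11  ]
scene bottle [0.8104 0.0021 0.    ]
scene funnel [ 0.3574 -0.4187  0.    ]
scene sc [0.3678 0.4103 0.    ]
top tin [0.5944 0.2393 0.039 ]
top well [0.5901 0.2432 0.094 ]
top pad [ 0.5757 -0.1837  0.014 ]
top trap [ 0.5777 -0.1898  0.11  ]
top bottle [ 0.8032 -0.0013  0.    ]
top funnel [ 0.3597 -0.4146  0.    ]
top sc [0.3739 0.4174 0.    ]
scene z hist (array([1076,  763,  131,  188,  198,  209,  315,  547,  539,  559,  470,
          0,    0,    0,    0]), array([-0.01,  0.  ,  0.01,  0.02,  0.03,  0.04,  0.05,  0.06,  0.07,
        0.08,  0.09,  0.1 ,  0.11,  0.12,  0.13,  0.14]))
rim 573 (array([0.6023, 0.2419]), array([0.1309, 0.1266]), 18.76)
tinrim 272 (array([0.5863, 0.2494]), array([0.0942, 0.0598]), 18.45)
pad 1294 (array([ 0.5846, -0.182 ]), array([0.105 , 0.0813]), 2.9)
top z hist (array([1509, 1693,  273,  304,  113,  157,  264,  641,  561,  589,  709,
          0,    0,    0,    0]), array([-0.01,  0.  ,  0.01,  0.02,  0.03,  0.04,  0.05,  0.06,  0.07,
        0.08,  0.09,  0.1 ,  0.11,  0.12,  0.13,  0.14]))
rim 827 (array([0.6049, 0.2423]), array([0.1385, 0.1213]), 19.25)
tinrim 399 (array([0.5892, 0.2377]), array([0.1059, 0.0772]), 19.57)
pad 722 (array([ 0.5829, -0.1824]), array([0.1023, 0.0801]), 2.0)
```

View pics/cad_top.png

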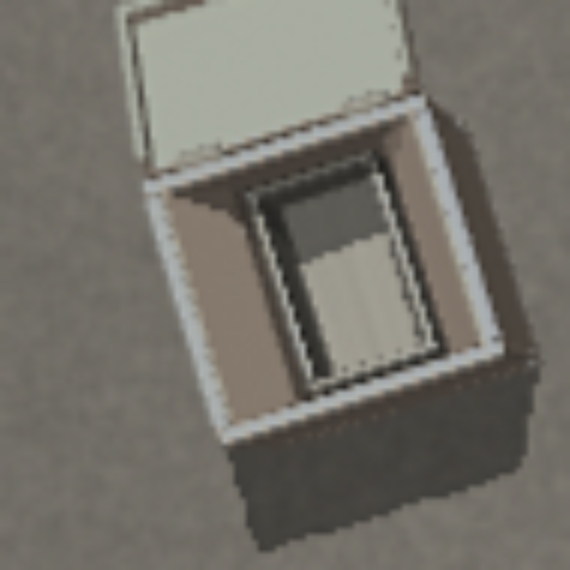

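View pics/pad_top.png

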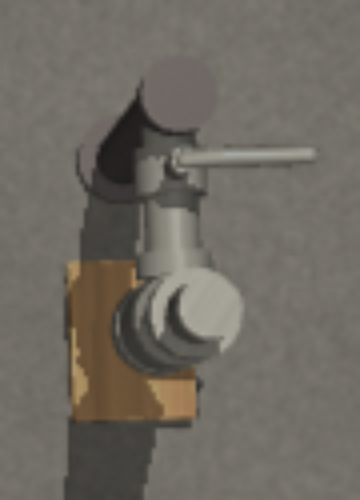

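View pics/pad_scene.png

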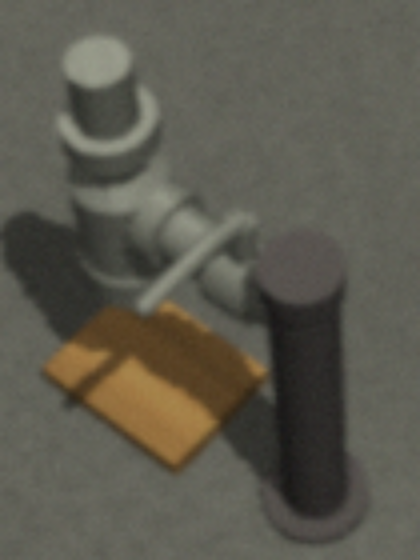

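View pics/cad_scene.png

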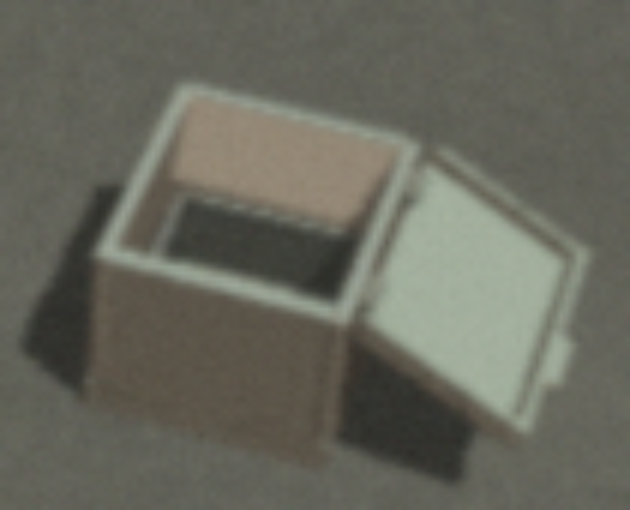

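Run:
```python
from h import *
w=[atz("top",[170-.42+x/6,190-.42+y/6],.094) for x,y in [(148,186),(420,98),(500,350),(228,440)]]
w=np.array(w); print("well",w.mean(0)); e=(w[0]+w[1]-w[2]-w[3])/2; print(np.linalg.norm(e),np.degrees(np.arctan2(e[1],e[0])))
w=np.array([atz("top",[170-.42+x/6,190-.42+y/6],.062) for x,y in [(250,190),(380,152),(438,350),(312,390)]])
print("tin",w.mean(0)); e=(w[0]+w[1]-w[2]-w[3])/2; print(np.linalg.norm(e),np.degrees(np.arctan2(e[1],e[0])), np.linalg.norm(w[0]+w[3]-w[1]-w[2])/2)
for c in ["scene","top"]:
    f=np.load(f"pics/{c}0.npz"); d=f["d"]; W=cloud(c,d)
    near=(np.hypot(W[...,0]-.583,W[...,1]+.185)<.2)&(d>0)
    for lo,hi in [(.276,.290),(.25,.265),(.2,.225),(.205,.215)]:
        k=near&(W[...,2]>lo)&(W[...,2]<hi); print(c,lo,k.sum(),W[k].mean(0) if k.any() else 0, rect(W[k]) if k.sum()>3 else 0)
    k=near&(W[...,0]>.66)&(W[...,2]>.15)&(W[...,2]<.3); print("pipe",rect(W[k]),W[...,2][k].max())
    # well floor etc: local frame at caddy
    t=np.radians(19);x=W[...,0]-.592;y=W[...,1]-.243
    lx=np.cos(t)*x+np.sin(t)*y; ly=-np.sin(t)*x+np.cos(t)*y
    k=(abs(lx)<.07)&(abs(ly)<.075)&(abs(W[...,2]-.094)<.005)&(d>0); print("rim lx",np.percentile(lx[k],[1,99]),"ly",np.percentile(ly[k],[1,99]))
    k=(abs(lx)<.056)&(abs(ly)<.045)&(abs(W[...,2]-.062)<.004)&(d>0); print("t rim lx",np.percentile(lx[k],[1,99]),"ly",np.percentile(ly[k],[1,99]))
    k=(abs(lx)<.05)&(abs(ly)<.045)&(abs(W[...,2]-.020)<.006)&(d>0); print("tin floor",k.sum(), k.any() and (lx[k].min(),lx[k].max(),ly[k].min(),ly[k].max()))
```

```text
well [0.59250269 0.23732441 0.094     ]
0.10761838936989893 19.734481479125673
tin [0.59429738 0.23620269 0.062     ]
0.08678215735904148 18.946884838806387 0.05519753636863434
scene 0.276 204 [ 0.58481946 -0.18287028  0.28117053] (array([ 0.5834, -0.1823]), array([0.0318, 0.0315]), 25.75)
scene 0.25 88 [ 0.59301223 -0.18909827  0.25741526] (array([ 0.5914, -0.1869]), array([0.0315, 0.0155]), 58.58)
scene 0.2 704 [ 0.67090315 -0.18159204  0.21378559] (array([ 0.6448, -0.179 ]), array([0.1589, 0.0459]), 3.95)
scene 0.205 155 [ 0.65549839 -0.18711265  0.20926736] (array([ 0.6492, -0.1827]), array([0.1502, 0.0329]), 1.48)
pipe (array([ 0.6938, -0.1996]), array([0.0664, 0.0895]), 6.9) 0.23813135246929018
rim lx [-0.05542153  0.06621534] ly [-0.06589933  0.05617915]
t rim lx [-0.04951726  0.04354679] ly [-0.02106793  0.03724246]
tin floor 62 (np.float64(-0.03943552397269619), np.float64(0.03515066260325869), np.float64(0.014812554349180423), np.float64(0.023632224678726502))
top 0.276 209 [ 0.58265559 -0.18218049  0.2824436 ] (array([ 0.5833, -0.1823]), array([0.0308, 0.0311]), 45.48)
top 0.25 19 [ 0.5771576  -0.17143556  0.25609859] (array([ 0.5782, -0.1729]), array([0.0294, 0.0107]), 25.52)
top 0.2 454 [ 0.67700711 -0.17476069  0.21576095] (array([ 0.6412, -0.1742]), array([0.0412, 0.1642]), 88.42)
top 0.205 32 [ 0.6714858  -0.16819646  0.20998194] (array([ 0.6365, -0.1748]), array([0.1419, 0.0343]), 2.1)
pipe (array([ 0.6926, -0.201 ]), array([0.0639, 0.0893]), 5.37) 0.24009312716899778
rim lx [-0.05682594  0.0649678 ] ly [-0.06516177  0.05475577]
t rim lx [-0.04376445  0.04841736] ly [-0.04114345  0.03352557]
tin floor 483 (np.float64(-0.042463750546718554), np.float64(0.048637962906031645), np.float64(-0.03169073749062827), np.float64(0.0280405228402255))
```

```bash
python3 -m inch '[[1,[-0.028,-0.0158,0],[0,0,0]],[1,[-0.028,-0.0158,0],[0,0,0]],[1,[-0.028,-0.0158,0],[0,0,0]],[1,[-0.028,-0.0158,0],[0,0,0]],[1,[-0.028,-0.0158,0],[0,0,0]],[1,[-0.028,-0.0158,0],[0,0,0]],[1,[-0.028,-0.0158,0],[0,0,0]],[1,[-0.028,-0.0158,0],[0,0,0]],[1,[-0.028,-0.0158,0],[0,0,0]],[1,[-0.028,-0.0158,0],[0,0,0]],[1,[-0.028,-0.0158,0],[0,0,0]],[1,[-0.028,-0.0158,0],[0,0,0]],[1,[-0.028,-0.0158,0],[0,0,0]],[1,[-0.028,-0.0158,0],[0,0,0]],[1,[-0.028,-0.0158,0],[0,0,0]],[1,[-0.028,-0.0158,0],[0,0,0]],[1,[-0.028,-0.0158,0],[0,0,0]],[1,[-0.028,-0.0158,0],[0,0,0]]]' 30
python3 -m inch '[[1,[0,0,0],[0,0,0.096]],[1,[0,0,0],[0,0,0.096]],[1,[0,0,0],[0,0,0.096]],[1,[0,0,0],[0,0,0.096]],[1,[0,0,0],[0,0,0.096]],[1,[0,0,0],[0,0,0.096]],[1,[0,0,0],[0,0,0.096]],[1,[0,0,0],[0,0,0.096]],[1,[0,0,0],[0,0,0.096]],[1,[0,0,0],[0,0,0.096]],[1,[0,0,0],[0,0,0]],[1,[0,0,0],[0,0,0]]]'
cat >> h.py <<'E'
from scipy.spatial.transform import Rotation as R
def delta(pos,yaw_y=None,tilt=0,rot=None):
    """pos target TCP; yaw_y: world deg of tool y; tilt deg: tool z leaning towards +x of hand heading"""
    s=bot.observe(); q=s["tool_rot"]; C=R.from_quat([q[1],q[2],q[3],q[0]])
    print("t",round(s["time_s"],2),"pos",np.round(s["ee_pos"],4),"w",round(s["width"],3),"F",np.round(s["wrist_force"],1),"q",np.round(s["q"],2))
    M=C.as_matrix(); print("x",np.round(M[:,0],3),"y",np.round(M[:,1],3),"z",np.round(M[:,2],3))
    print("shift tool",np.round(M.T@(np.asarray(pos)-s["ee_pos"]),4))
    if yaw_y is not None:
        a=np.radians(yaw_y); y=np.array([np.cos(a),np.sin(a),0]); h=np.array([np.sin(a),-np.cos(a),0]) # heading: y rotated -90
        t=np.radians(tilt); best=None
        z=np.array([0,0,-1])*np.cos(t)+h*np.sin(t)
        for yy in (y,-y):
            T=np.stack([np.cross(yy,z),yy,z],1); r=(C.inv()*R.from_matrix(T)).as_rotvec()
            print("turn tool",np.round(r,4))
E
python3 -c "
from h import *
delta([.594,.2365,.2],19)"
```

```text
time_s: 2.3
ee_pos: [0.593, 0.2355, 0.2188]
tool_rot: [0.0, 0.139, 0.99, 0.0]
wrist_force: [-0.1, -0.1, -0.3]
width: 0.009
time_s: 3.3
ee_pos: [0.592, 0.2368, 0.2187]
tool_rot: [-0.0, 0.579, 0.815, -0.0]
wrist_force: [-0.1, -0.2, -1.4]
width: 0.006
t 3.3 pos [0.592  0.2368 0.2187] w 0.006 F [-0.1 -0.2 -1.4] q [0.34 0.04 1.53 0.   1.58 0.01]
x [-0.329  0.944  0.   ] y [ 0.944  0.329 -0.   ] z [-0. -0. -1.]
shift tool [-0.0009  0.0018  0.0187]
turn tool [-0.     -0.      0.0034]
turn tool [ 0.     -0.     -3.1382]
```

```bash
python3 -m inch '[[1,[-0.001,0.002,0.02],[0,0,0]],[1,[0,0,0.025],[0,0,0]],[1,[0,0,0.025],[0,0,0]],[1,[0,0,0.025],[0,0,0]],[1,[0,0,0.02],[0,0,0]],[1,[0,0,0],[0,0,0]],[1,[0,0,0],[0,0,0]]]'
python3 - <<'E'
from h import *
for n in ["scene","top"]:
    p,d=optics.snapshot(n); c=p[190:285,170:265] if n=="top" else p[110:235,320:450]
    cv2.imwrite(f"pics/desc_{n}.png",cv2.resize(c,None,fx=5,fy=5))
E
```

```text
time_s: 3.88
ee_pos: [0.594, 0.2364, 0.1033]
tool_rot: [-0.0, 0.58, 0.815, -0.001]
wrist_force: [0.2, 0.3, 0.9]
width: 0.007
```

View pics/desc_scene.png

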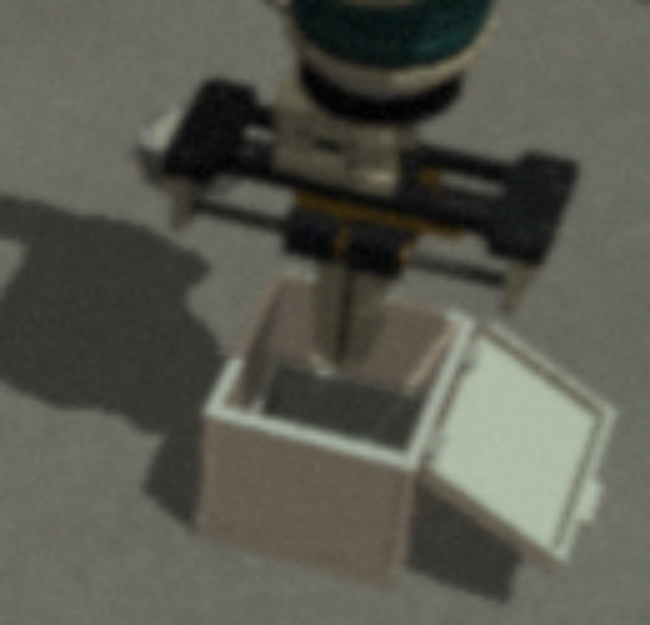

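View pics/desc_top.png

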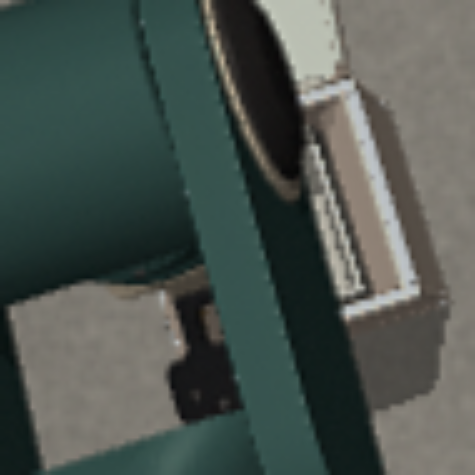

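```bash
python3 -m inch '[[1,[0,0,0.02],[0,0,0]],[1,[0,0,0.02],[0,0,0]],[1,[0,0,0.015],[0,0,0]],[1,[0,0,0.01],[0,0,0]],[1,[0,0,0.008],[0,0,0]],[1,[0,0,0],[0,0,0]],[1,[0,0,0],[0,0,0]]]'
python3 -m inch '[[-1,[0,0,0],[0,0,0]],[-1,[0,0,0],[0,0,0]],[-1,[0,0,0],[0,0,0]],[-1,[0,0,0],[0,0,0]],[-1,[0,0,0],[0,0,0]],[-1,[0,0,0],[0,0,0]],[-1,[0,0,0],[0,0,0]],[-1,[0,0,0],[0,0,0]]]' 30
```

```text
time_s: 4.57
ee_pos: [0.5945, 0.2366, 0.0311]
tool_rot: [0.0, 0.58, 0.814, 0.0]
wrist_force: [-0.3, -0.2, -0.1]
width: 0.002
time_s: 5.23
ee_pos: [0.5943, 0.2365, 0.0307]
tool_rot: [-0.0, 0.581, 0.814, 0.0]
wrist_force: [1.1, -0.6, -0.7]
width: 0.531
```

```bash
python3 -m inch '[[-1,[0,0,-0.003],[0,0,0]],[-1,[0,0,-0.006],[0,0,0]],[-1,[0,0,-0.011],[0,0,0]],[-1,[0,0,0],[0,0,0]],[-1,[0,0,0],[0,0,0]]]'
python3 - <<'E'
from h import *
for n in ["scene"]:
    p,d=optics.snapshot(n); c=p[190:285,170:265] if n=="top" else p[110:235,320:450]
    cv2.imwrite(f"pics/lift_{n}.png",cv2.resize(c,None,fx=5,fy=5))
E
```

```text
time_s: 5.65
ee_pos: [0.5948, 0.2367, 0.0519]
tool_rot: [0.001, 0.581, 0.814, 0.001]
wrist_force: [0.4, -0.5, -1.4]
width: 0.532
```

View pics/lift_scene.png

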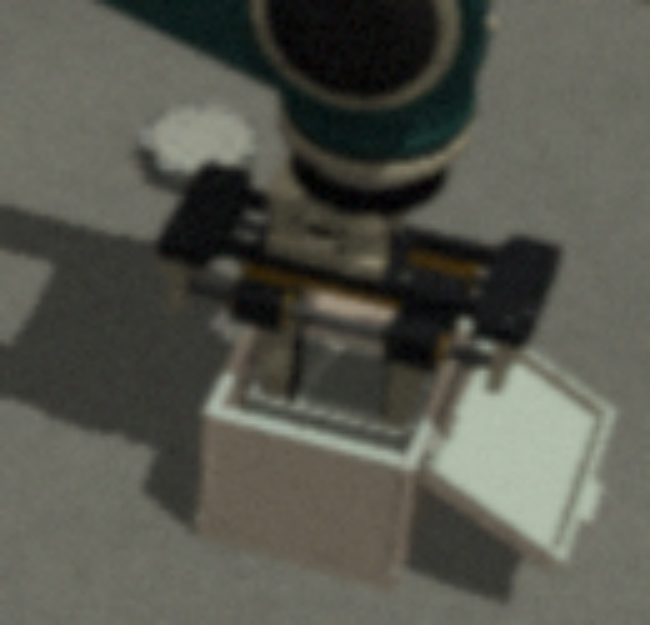

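```bash
python3 -m inch '[[-1,[0,0,-0.01],[0,0,0]],[-1,[0,0,-0.015],[0,0,0]],[-1,[0,0,-0.015],[0,0,0]],[-1,[0,0,-0.015],[0,0,0]],[-1,[0,0,-0.015],[0,0,0]],[-1,[0,0,-0.015],[0,0,0]],[-1,[0,0,0],[0,0,0]],[-1,[0,0,0],[0,0,0]]]'
python3 - <<'E'
from h import *
for n in ["scene"]:
    p,d=optics.snapshot(n); c=p[190:285,170:265] if n=="top" else p[110:235,320:450]
    cv2.imwrite(f"pics/lift2_{n}.png",cv2.resize(c,None,fx=5,fy=5))
E
```

```text
time_s: 6.37
ee_pos: [0.5946, 0.2367, 0.1368]
tool_rot: [0.0, 0.581, 0.814, 0.001]
wrist_force: [0.4, 0.0, -1.7]
width: 0.527
```

View pics/lift2_scene.png

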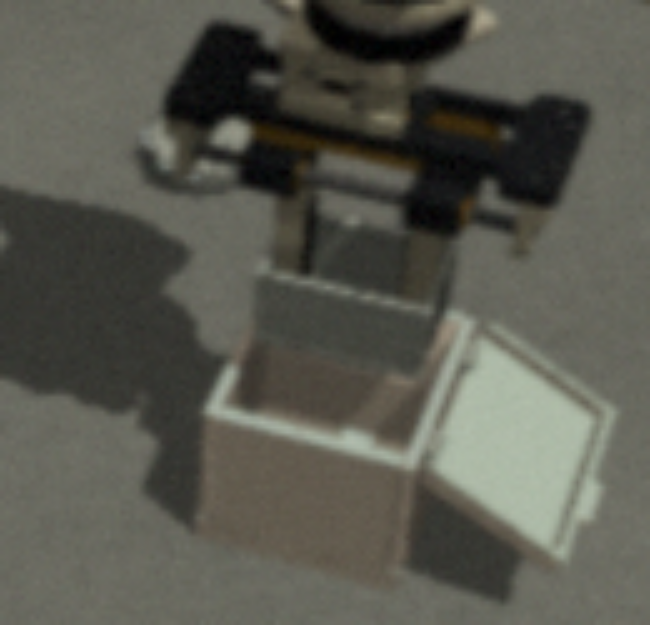

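```bash
python3 -m inch '[[-1,[-0.006,-0.004,0],[0,0,0]],[-1,[-0.012,-0.007,0],[0,0,0]],[-1,[-0.0163,-0.01,0],[0,0,0]],[-1,[-0.0163,-0.01,0],[0,0,0]],[-1,[-0.0163,-0.01,0],[0,0,0]],[-1,[-0.0163,-0.01,0],[0,0,0]],[-1,[-0.0163,-0.01,0],[0,0,0]],[-1,[-0.0163,-0.01,0],[0,0,0]],[-1,[-0.0163,-0.01,0],[0,0,0]],[-1,[-0.0163,-0.01,0],[0,0,0]],[-1,[-0.0163,-0.01,0],[0,0,0]],[-1,[-0.012,-0.007,0],[0,0,0]],[-1,[-0.006,-0.004,0],[0,0,0]],[-1,[0,0,0],[0,0,0.06]],[-1,[0,0,0],[0,0,0.06]],[-1,[0,0,0],[0,0,0.06]],[-1,[0,0,0],[0,0,0.06]],[-1,[0,0,0],[0,0,0.06]],[-1,[0,0,0],[0,0,0]],[-1,[0,0,0],[0,0,0]]]'
python3 -c "
from h import *
delta([.55,.03,.0155],2.5)"
```

```text
time_s: 8.08
ee_pos: [0.5478, 0.0273, 0.1354]
tool_rot: [-0.0, 0.695, 0.719, -0.0]
wrist_force: [-0.1, 0.0, -1.2]
width: 0.529
t 8.08 pos [0.5478 0.0273 0.1354] w 0.529 F [-0.1  0.  -1.2] q [ 0.   -0.13  1.82  0.    1.45 -0.03]
x [-0.034  0.999  0.   ] y [ 0.999  0.034 -0.   ] z [-0.  0. -1.]
shift tool [0.0026 0.0024 0.1199]
turn tool [-0.0003 -0.0001 -0.0097]
turn tool [-1.0000e-04  5.0000e-04  3.1319e+00]
```

```bash
python3 -m inch '[[-1,[0,0,0.01],[0,0,0]],[-1,[0,0,0.02],[0,0,0]],[-1,[0,0,0.02],[0,0,0]],[-1,[0,0,0.02],[0,0,0]],[-1,[0,0,0.02],[0,0,0]],[-1,[0,0,0.012],[0,0,0]],[-1,[0,0,0.007],[0,0,0]],[-1,[0,0,0.004],[0,0,0]],[-1,[0,0,0.002],[0,0,0]],[-1,[0,0,0.002],[0,0,0]],[-1,[0,0,0],[0,0,0]],[-1,[0,0,0],[0,0,0]]]'
```

```text
time_s: 9.08
ee_pos: [0.5483, 0.0273, 0.0193]
tool_rot: [0.0, 0.696, 0.718, 0.0]
wrist_force: [-0.4, -0.7, -1.9]
width: 0.531
```

```bash
python3 -m inch '[[-1,[0,0,0.001],[0,0,0]],[-1,[0,0,0.001],[0,0,0]],[-1,[0,0,0.001],[0,0,0]],[-1,[0,0,0],[0,0,0]],[-1,[0,0,0],[0,0,0]]]'
python3 - <<'E'
from h import *
p,d=optics.snapshot("scene"); cv2.imwrite("pics/set1.png",cv2.resize(p[150:300,230:380],None,fx=4,fy=4))
E
```

```text
time_s: 9.5
ee_pos: [0.5479, 0.0273, 0.0156]
tool_rot: [-0.0, 0.696, 0.718, -0.0]
wrist_force: [-0.2, -0.4, -2.3]
width: 0.525
```

View pics/set1.png

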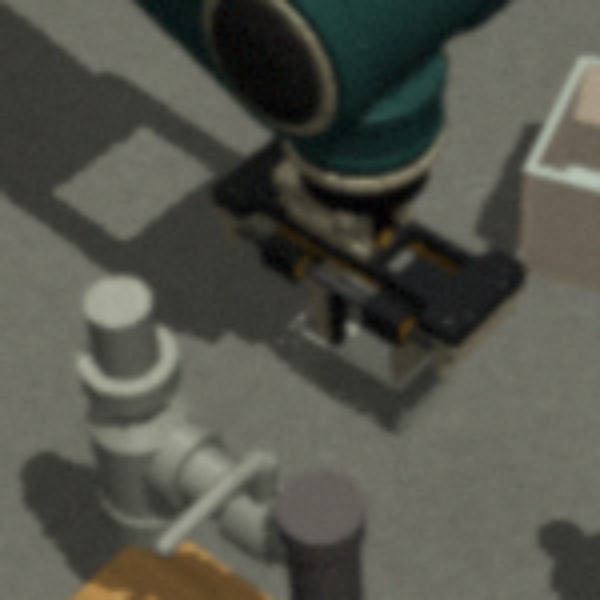

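```bash
python3 -m inch '[[-1,[0,0,0.001],[0,0,0]],[-1,[0,0,0],[0,0,0]],[-1,[0,0,0],[0,0,0]]]'
python3 -m inch '[[-1,[0,0,0.001],[0,0,0]],[-1,[0,0,0],[0,0,0]],[-1,[0,0,0],[0,0,0]]]'
python3 -m inch '[[-1,[0,0,0.001],[0,0,0]],[-1,[0,0,0],[0,0,0]],[-1,[0,0,0],[0,0,0]]]'
```

```text
time_s: 9.8
ee_pos: [0.5479, 0.0273, 0.0146]
tool_rot: [0.0, 0.696, 0.718, 0.0]
wrist_force: [0.2, -0.3, -0.5]
width: 0.53
time_s: 10.05
ee_pos: [0.548, 0.0273, 0.0145]
tool_rot: [0.0, 0.696, 0.718, 0.0]
wrist_force: [-4.8, -0.5, 10.2]
width: 0.53
time_s: 10.3
ee_pos: [0.5481, 0.0273, 0.0144]
tool_rot: [0.0, 0.696, 0.718, 0.0]
wrist_force: [-12.4, -0.4, 20.9]
width: 0.526
```

```bash
python3 -m inch '[[-1,[0,0,-0.002],[0,0,0]],[0.5,[0,0,0],[0,0,0]],[0.5,[0,0,0],[0,0,0]],[0.5,[0,0,0],[0,0,0]],[0.5,[0,0,0],[0,0,0]],[0.5,[0,0,0],[0,0,0]]]'
python3 -m inch '[[0.5,[0,0,-0.01],[0,0,0]],[0.5,[0,0,-0.02],[0,0,0]],[0.5,[0,0,-0.03],[0,0,0]],[0.5,[0,0,-0.03],[0,0,0]],[0.5,[0,0,-0.03],[0,0,0]],[0.5,[0,0,-0.03],[0,0,0]]]'
python3 - <<'E'
from h import *
p,d=optics.snapshot("scene"); cv2.imwrite("pics/set2.png",cv2.resize(p[150:300,230:380],None,fx=4,fy=4))
E
```

```text
time_s: 10.8
ee_pos: [0.5479, 0.0273, 0.0145]
tool_rot: [-0.0, 0.696, 0.718, -0.0]
wrist_force: [-0.1, -0.8, 0.4]
width: 0.53
time_s: 11.3
ee_pos: [0.5477, 0.0273, 0.167]
tool_rot: [0.0, 0.696, 0.718, 0.0]
wrist_force: [0.6, -0.3, 0.5]
width: 0.274
```

View pics/set2.png

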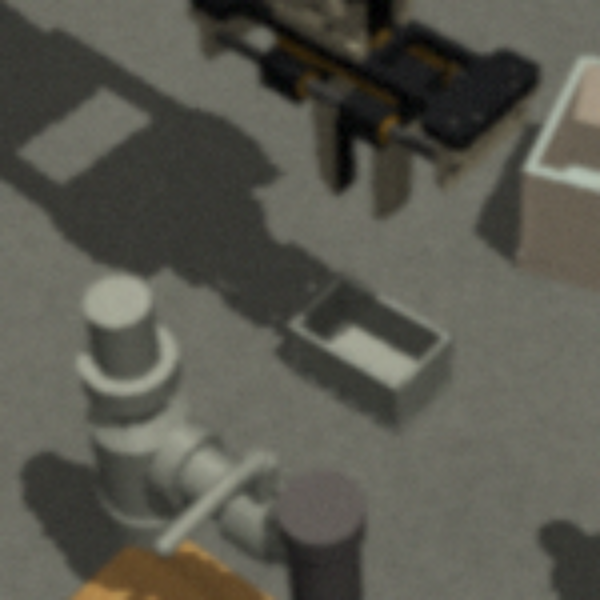

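```bash
python3 -c "
from h import *
delta([.45,.0273,.2],92,45)"
```

```text
t 11.35 pos [0.5495 0.0273 0.1735] w 0.26 F [0.6 0.8 7.2] q [ 0.   -0.15  1.77  0.    1.51 -0.03]
x [-0.032  0.999 -0.   ] y [0.999 0.032 0.008] z [ 0.008  0.    -1.   ]
shift tool [ 0.0032 -0.0993 -0.0273]
turn tool [-0.6094 -0.6073 -1.4865]
turn tool [-0.6068  0.6089  1.4813]
```

```bash
python3 -m inch '[[-1,[0.0006,-0.02,-0.006],[0,0,0]],[-1,[0.0006,-0.02,-0.006],[0,0,0]],[-1,[0.0006,-0.02,-0.006],[0,0,0]],[-1,[0.0006,-0.02,-0.006],[0,0,0]],[-1,[0.0006,-0.02,-0.006],[0,0,0]]]'
python3 -m inch '[[-1,[0,0,0],[-0.0303,0.0304,0.0741]],[-1,[0,0,0],[-0.0303,0.0304,0.0741]],[-1,[0,0,0],[-0.0303,0.0304,0.0741]],[-1,[0,0,0],[-0.0303,0.0304,0.0741]],[-1,[0,0,0],[-0.0303,0.0304,0.0741]],[-1,[0,0,0],[-0.0303,0.0304,0.0741]],[-1,[0,0,0],[-0.0303,0.0304,0.0741]],[-1,[0,0,0],[-0.0303,0.0304,0.0741]],[-1,[0,0,0],[-0.0303,0.0304,0.0741]],[-1,[0,0,0],[-0.0303,0.0304,0.0741]],[-1,[0,0,0],[-0.0303,0.0304,0.0741]],[-1,[0,0,0],[-0.0303,0.0304,0.0741]],[-1,[0,0,0],[-0.0303,0.0304,0.0741]],[-1,[0,0,0],[-0.0303,0.0304,0.0741]],[-1,[0,0,0],[-0.0303,0.0304,0.0741]],[-1,[0,0,0],[-0.0303,0.0304,0.0741]],[-1,[0,0,0],[-0.0303,0.0304,0.0741]],[-1,[0,0,0],[-0.0303,0.0304,0.0741]],[-1,[0,0,0],[-0.0303,0.0304,0.0741]],[-1,[0,0,0],[-0.0303,0.0304,0.0741]]]'
python3 - <<'E'
from h import *
delta([.45,.0273,.2],92,45)
for n in ["scene","top"]:
    p,d=optics.snapshot(n); cv2.imwrite(f"pics/tilt_{n}.png",p); np.savez(f"pics/tilt_{n}.npz",p=p,d=d)
    try: print([(round(r["score"],2),atz(n,r["position"],.023)) for r in optics.pinpoint(n,"tin_center")])
    except Exception as e: print(e)
E
```

```text
time_s: 11.77
ee_pos: [0.4469, 0.0271, 0.1954]
tool_rot: [0.0, 0.696, 0.718, 0.0]
wrist_force: [-1.1, -0.1, 0.5]
width: 0.571
time_s: 13.43
ee_pos: [0.4924, 0.0269, 0.1937]
tool_rot: [-0.008, 0.93, 0.015, 0.367]
wrist_force: [0.6, -0.6, 0.2]
width: 1.0
t 13.43 pos [0.4924 0.0269 0.1937] w 1.0 F [ 0.6 -0.6  0.2] q [-0.02 -0.83  2.32  0.05  0.9   1.5 ]
x [0.73  0.023 0.683] y [ 0.034 -0.999 -0.003] z [ 0.683  0.026 -0.73 ]
shift tool [-0.0266 -0.0018 -0.0335]
turn tool [5.1900e-02 2.8000e-03 3.1383e+00]
turn tool [-0.0018  0.0331 -0.0029]
[(0.57, array([0.55681295, 0.03026805, 0.023     ])), (0.48, array([ 0.81182055, -0.00975224,  0.023     ]))]
[(0.72, array([0.54619995, 0.02842745, 0.023     ]))]
```

View pics/tilt_scene.png

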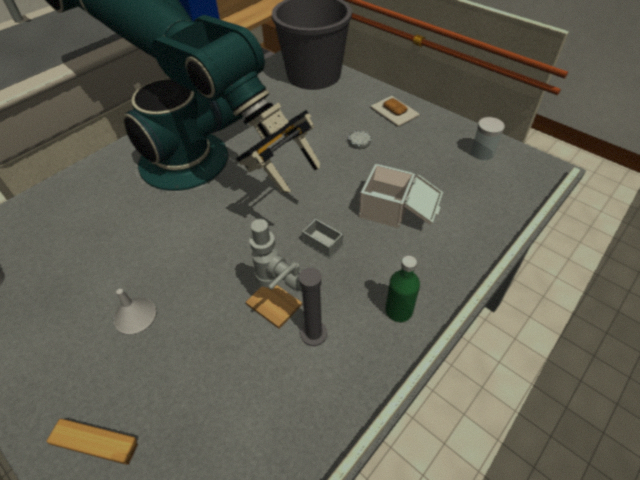

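View pics/tilt_top.png

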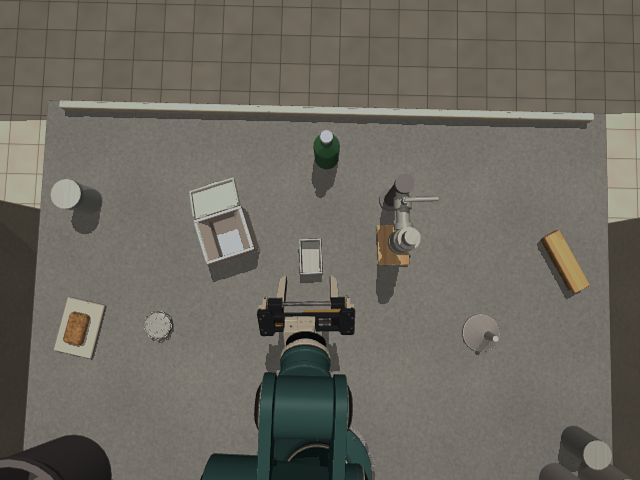

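Run:
```python
from h import *
for n in ["scene","top"]:
    f=np.load(f"pics/tilt_{n}.npz"); d=f["d"]; W=cloud(n,d)
    k=(np.hypot(W[...,0]-.55,W[...,1]-.028)<.07)&(W[...,2]>.036)&(W[...,2]<.056)&(d>0); print(n,k.sum(),rect(W[k]))
    k=(np.hypot(W[...,0]-.55,W[...,1]-.028)<.07)&(W[...,2]>.012)&(W[...,2]<.056)&(d>0); print(n,k.sum(),rect(W[k]))
    c=f["p"][225:290,270:350] if n=="top" else f["p"][210:265,290:355]
    cv2.imwrite(f"pics/tin_{n}.png",cv2.resize(c,None,fx=8,fy=8))
```

```text
scene 297 (array([0.5478, 0.0284]), array([0.0903, 0.0591]), 4.13)
scene 707 (array([0.5483, 0.0285]), array([0.0914, 0.0591]), 4.13)
top 186 (array([0.5472, 0.0285]), array([0.0877, 0.0558]), 3.83)
top 221 (array([0.5472, 0.0285]), array([0.0877, 0.0559]), 3.82)
```

View pics/tin_top.png

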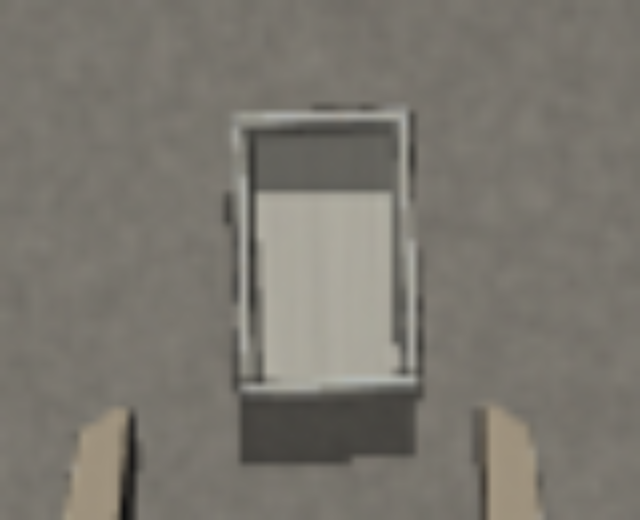

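```bash
python3 -c "
from h import *
delta([.5327,.0273,.016],93.5,43)"
```

```text
t 13.63 pos [0.4918 0.0274 0.1933] w 0.997 F [-0.3 -0.9  0.9] q [-0.02 -0.83  2.32  0.06  0.9   1.49]
x [0.732 0.03  0.681] y [ 0.041 -0.999 -0.   ] z [ 0.681  0.028 -0.732]
shift tool [-0.0909  0.0018  0.1577]
turn tool [ 1.900e-03 -2.090e-02  3.127e+00]
turn tool [ 0.0134  0.0012 -0.0145]
```

```bash
python3 -m inch '[[-1,[-0.0091,0.0002,0.0158],[0.013,0,-0.0145]],[-1,[-0.0091,0.0002,0.0158],[0,0,0]],[-1,[-0.0091,0.0002,0.0158],[0,0,0]],[-1,[-0.0091,0.0002,0.0158],[0,0,0]],[-1,[-0.0091,0.0002,0.0158],[0,0,0]],[-1,[-0.0091,0.0002,0.0158],[0,0,0]],[-1,[-0.0091,0.0002,0.0158],[0,0,0]],[-1,[0,0,0],[0,0,0]],[-1,[0,0,0],[0,0,0]]]'
python3 -c "
from h import *
delta([.5327,.0273,.016],93.5,43)"
```

```text
time_s: 14.38
ee_pos: [0.5206, 0.0269, 0.0684]
tool_rot: [-0.011, 0.931, 0.027, 0.365]
wrist_force: [1.0, -0.7, -0.1]
width: 1.001
t 14.38 pos [0.5206 0.0269 0.0684] w 1.001 F [ 1.  -0.7 -0.1] q [-0.03 -0.63  2.43  0.11  0.6   1.41]
x [0.732 0.042 0.68 ] y [ 0.058 -0.998 -0.001] z [ 0.679  0.04  -0.733]
shift tool [-0.0268  0.0004  0.0466]
turn tool [ 4.2000e-03 -2.8000e-03  3.1389e+00]
turn tool [ 0.0018  0.0027 -0.0027]
```

```bash
python3 -m inch '[[-1,[-0.008,0,0.014],[0,0,0]],[-1,[-0.008,0,0.014],[0,0,0]],[-1,[-0.007,0,0.012],[0,0,0]],[-1,[-0.0035,0,0.006],[0,0,0]],[-1,[0,0,0],[0,0,0]],[-1,[0,0,0],[0,0,0]]]'
python3 - <<'E'
from h import *
delta([.5327,.0273,.016],93.5,43)
p,d=optics.snapshot("scene"); cv2.imwrite("pics/pre.png",cv2.resize(p[150:300,230:380],None,fx=4,fy=4))
E
```

```text
time_s: 14.88
ee_pos: [0.5332, 0.0279, 0.0181]
tool_rot: [-0.011, 0.93, 0.026, 0.366]
wrist_force: [-0.7, 0.4, 0.5]
width: 1.001
t 14.88 pos [0.5332 0.0279 0.0181] w 1.001 F [-0.7  0.4  0.5] q [-0.03 -0.5   2.45  0.14  0.45  1.39]
x [0.73  0.041 0.682] y [ 0.057 -0.998 -0.001] z [ 0.681  0.04  -0.731]
shift tool [-0.0018  0.0006  0.0012]
turn tool [-1.0000e-04 -3.0000e-03  3.1382e+00]
turn tool [ 0.0019 -0.     -0.0034]
```

View pics/pre.png

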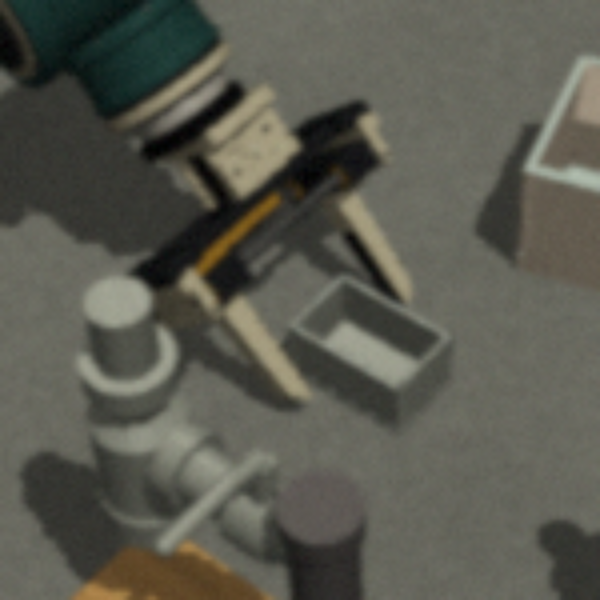

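```bash
python3 -m inch '[[1,[0,0,0],[0,0,0]],[1,[0,0,0],[0,0,0]],[1,[0,0,0],[0,0,0]],[1,[0,0,0],[0,0,0]],[1,[0,0,0],[0,0,0]],[1,[0,0,0],[0,0,0]],[1,[0,0,0],[0,0,0]],[1,[0,0,0],[0,0,0]]]' 50
python3 -c "
from h import *
delta([.5327,.0273,.07],93.5,43)"
```

```text
time_s: 15.6
ee_pos: [0.5329, 0.0281, 0.017]
tool_rot: [-0.011, 0.93, 0.026, 0.366]
wrist_force: [-2.7, -0.2, 2.2]
width: 0.602
t 15.6 pos [0.5329 0.0281 0.017 ] w 0.602 F [-2.7 -0.2  2.2] q [-0.03 -0.5   2.45  0.14  0.45  1.39]
x [0.73  0.041 0.682] y [ 0.057 -0.998 -0.001] z [ 0.681  0.04  -0.732]
shift tool [ 0.0359  0.0007 -0.0389]
turn tool [ 6.0000e-04 -2.9000e-03  3.1378e+00]
turn tool [ 0.0019  0.0004 -0.0038]
```

```bash
python3 -m inch '[[1,[0.0015,0,-0.0015],[0,0,0]],[1,[0.003,0,-0.0033],[0,0,0]],[1,[0.006,0,-0.0064],[0,0,0]],[1,[0.006,0,-0.0064],[0,0,0]],[1,[0.004,0,-0.0044],[0,0,0]],[1,[0,0,0],[0,0,0]],[1,[0,0,0],[0,0,0]]]'
python3 - <<'E'
from h import *
delta([.5327,-.18,.045],93.5,43)
p,d=optics.snapshot("scene"); cv2.imwrite("pics/lift3.png",cv2.resize(p[150:300,230:380],None,fx=4,fy=4))
np.savez("pics/lift3.npz",p=p,d=d); W=cloud("scene",d)
k=(np.hypot(W[...,0]-.56,W[...,1]-.028)<.065)&(W[...,2]>.06)&(W[...,2]<.085)&(W[...,0]>.545)&(d>0)
print(k.sum()); A=W[k]; A=A[abs(A[:,2]-np.median(A[:,2]))<.006]; print(np.linalg.lstsq(np.c_[A[:,:2],np.ones(len(A))],A[:,2],rcond=None)[0],A[:,2].mean(), A.max(0))
E
```

```text
time_s: 16.18
ee_pos: [0.5331, 0.028, 0.0479]
tool_rot: [-0.011, 0.93, 0.026, 0.367]
wrist_force: [-0.1, 0.1, -2.0]
width: 0.598
t 16.18 pos [0.5331 0.028  0.0479] w 0.598 F [-0.1  0.1 -2. ] q [-0.03 -0.56  2.42  0.12  0.53  1.41]
x [0.73  0.041 0.683] y [ 0.057 -0.998 -0.001] z [ 0.681  0.04  -0.731]
shift tool [-0.0108  0.2076 -0.0065]
turn tool [-1.300e-03 -3.100e-03  3.138e+00]
turn tool [ 0.002  -0.0008 -0.0036]
238
[0.00365203 0.01060394 0.0695021 ] 0.07189688308206 [0.59531214 0.05882385 0.07692986]
```

View pics/lift3.png

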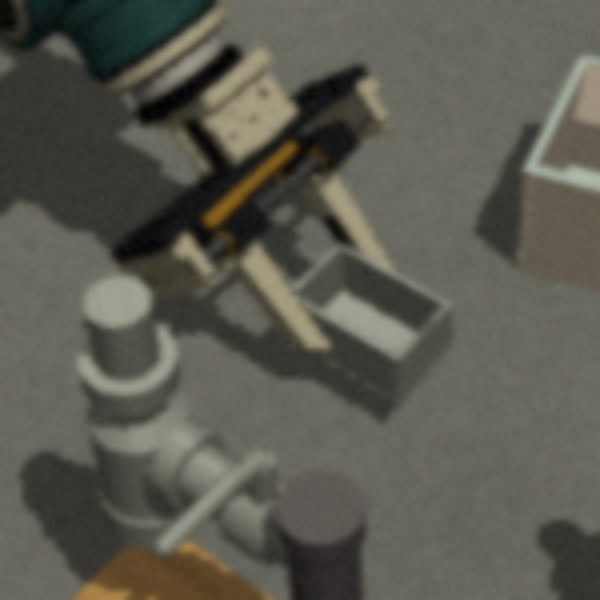

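```bash
python3 -m inch '[[1,[-0.0002,0.005,-0.0002],[0,0,0]],[1,[-0.0004,0.01,-0.0004],[0,0,0]],[1,[-0.0006,0.015,-0.0006],[0,0,0]],[1,[-0.0008,0.019,-0.0008],[0,0,0]],[1,[-0.0008,0.019,-0.0008],[0,0,0]],[1,[-0.0008,0.019,-0.0008],[0,0,0]],[1,[-0.0008,0.019,-0.0008],[0,0,0]],[1,[-0.0008,0.019,-0.0008],[0,0,0]],[1,[-0.0008,0.019,-0.0008],[0,0,0]],[1,[-0.0008,0.019,-0.0008],[0,0,0]],[1,[-0.0008,0.019,-0.0008],[0,0,0]],[1,[-0.0006,0.015,-0.0006],[0,0,0]],[1,[-0.0004,0.01,-0.0004],[0,0,0]],[1,[-0.0001,0.004,-0.0001],[0,0,0]],[1,[0,0,0],[0,0,0]],[1,[0,0,0],[0,0,0]]]'
python3 - <<'E'
from h import *
delta([.569,-.183,.044],93.5,43)
p,d=optics.snapshot("scene"); cv2.imwrite("pics/near.png",cv2.resize(p[190:340,200:350],None,fx=4,fy=4))
E
```

```text
time_s: 17.57
ee_pos: [0.5324, -0.1831, 0.0467]
tool_rot: [-0.011, 0.93, 0.026, 0.366]
wrist_force: [-0.6, 0.8, -1.3]
width: 0.602
t 17.57 pos [ 0.5324 -0.1831  0.0467] w 0.602 F [-0.6  0.8 -1.3] q [-0.61 -0.38  2.32  0.7   0.71  0.48]
x [0.731 0.04  0.681] y [ 0.057 -0.998 -0.002] z [ 0.68   0.04  -0.732]
shift tool [0.0249 0.002  0.0269]
turn tool [ 1.9000e-03 -2.6000e-03  3.1373e+00]
turn tool [ 0.0017  0.0012 -0.0043]
```

View pics/near.png

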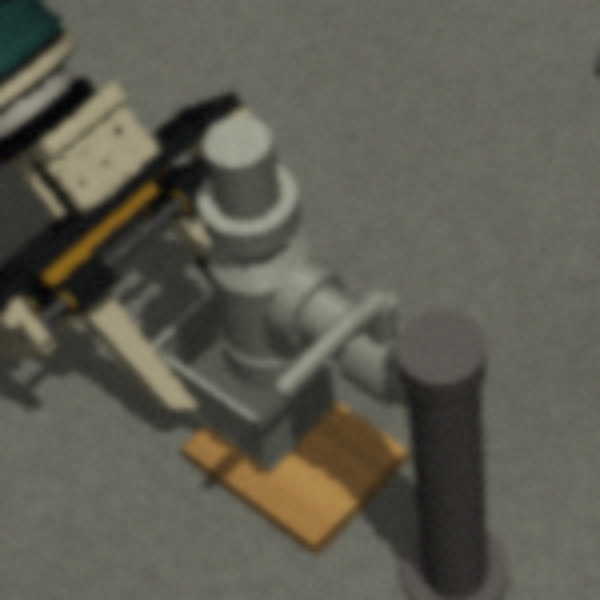

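```bash
python3 -m inch '[[1,[0.0025,0.0002,0.0027],[0,0,0]],[1,[0.005,0.0004,0.0054],[0,0,0]],[1,[0.005,0.0004,0.0054],[0,0,0]],[1,[0.005,0.0004,0.0054],[0,0,0]],[1,[0.005,0.0004,0.0054],[0,0,0]],[1,[0.0025,0.0002,0.0027],[0,0,0]],[1,[0,0,0],[0,0,0]],[1,[0,0,0],[0,0,0]]]'
python3 - <<'E'
from h import *
delta([.569,-.183,.032],93.5,43)
p,d=optics.snapshot("scene"); cv2.imwrite("pics/near2.png",cv2.resize(p[190:340,200:350],None,fx=4,fy=4))
p,d=optics.snapshot("top"); cv2.imwrite("pics/near2t.png",cv2.resize(p[160:310,340:490],None,fx=4,fy=4))
E
```

```text
time_s: 18.28
ee_pos: [0.5695, -0.183, 0.0441]
tool_rot: [-0.011, 0.93, 0.027, 0.366]
wrist_force: [-0.6, 0.6, -2.2]
width: 0.602
t 18.28 pos [ 0.5695 -0.183   0.0441] w 0.602 F [-0.6  0.6 -2.2] q [-0.55 -0.29  2.25  0.7   0.65  0.5 ]
x [0.731 0.041 0.681] y [ 0.058 -0.998 -0.002] z [ 0.68   0.04  -0.732]
shift tool [-0.0086  0.      0.0086]
turn tool [ 1.700e-03 -2.000e-03  3.138e+00]
turn tool [ 0.0012  0.0011 -0.0036]
```

View pics/near2.png

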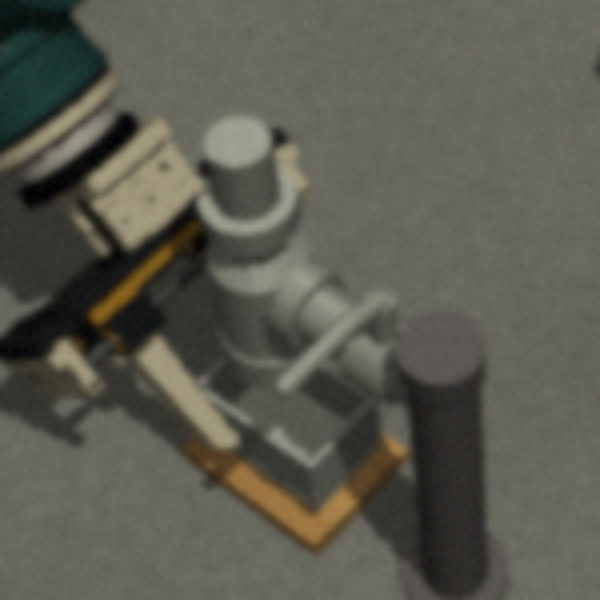

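View pics/near2t.png

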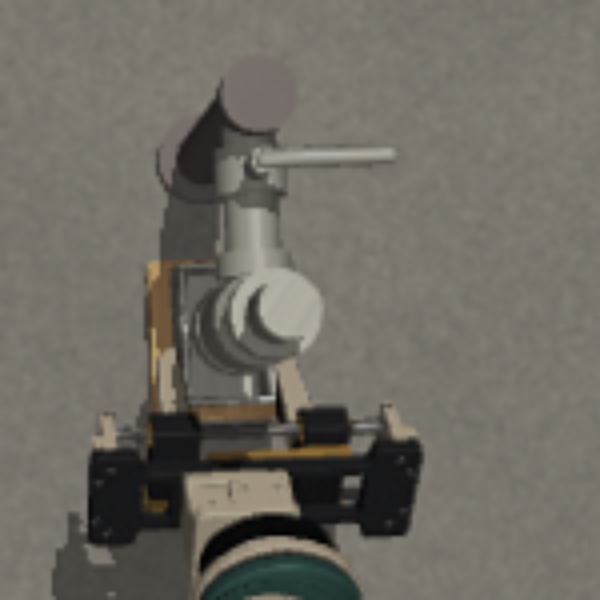

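```bash
python3 -m inch '[[1,[-0.002,0,0.002],[0,0,0]],[1,[-0.0027,0,0.0029],[0,0,0]],[1,[-0.0014,0,0.0015],[0,0,0]],[1,[-0.0007,0,0.0007],[0,0,0]],[1,[0,0,0],[0,0,0]],[1,[0,0,0],[0,0,0]]]'
python3 -m inch '[[1,[-0.0007,0,0.0007],[0,0,0]],[1,[-0.0007,0,0.0007],[0,0,0]],[1,[0,0,0],[0,0,0]],[1,[0,0,0],[0,0,0]]]'
```

```text
time_s: 18.88
ee_pos: [0.5692, -0.1833, 0.0346]
tool_rot: [-0.011, 0.93, 0.026, 0.366]
wrist_force: [0.1, -0.8, -1.8]
width: 0.601
time_s: 19.22
ee_pos: [0.5692, -0.1832, 0.0327]
tool_rot: [-0.011, 0.93, 0.026, 0.366]
wrist_force: [0.1, 0.5, -1.8]
width: 0.601
```

```bash
python3 -m inch '[[1,[-0.0007,0,0.0007],[0,0,0]],[1,[0,0,0],[0,0,0]],[1,[0,0,0],[0,0,0]]]'
python3 -m inch '[[1,[-0.0007,0,0.0007],[0,0,0]],[1,[0,0,0],[0,0,0]],[1,[0,0,0],[0,0,0]]]'
```

```text
time_s: 19.47
ee_pos: [0.5691, -0.1832, 0.0317]
tool_rot: [-0.011, 0.93, 0.026, 0.366]
wrist_force: [-0.1, 0.4, -2.1]
width: 0.599
time_s: 19.72
ee_pos: [0.5693, -0.1834, 0.0311]
tool_rot: [-0.011, 0.93, 0.026, 0.366]
wrist_force: [1.0, 0.2, 1.9]
width: 0.598
```

```bash
python3 -m inch '[[-0.7,[0,0,0],[0,0,0]],[-0.7,[0,0,0],[0,0,0]],[-0.7,[0,0,0],[0,0,0]],[-0.7,[0,0,0],[0,0,0]],[-0.7,[0,0,0],[0,0,0]],[-0.7,[0,0,0],[0,0,0]],[-0.7,[0,0,0],[0,0,0]],[-0.7,[0,0,0],[0,0,0]]]'
```

```text
time_s: 20.38
ee_pos: [0.5691, -0.1832, 0.0307]
tool_rot: [-0.011, 0.93, 0.026, 0.366]
wrist_force: [0.8, 0.2, 0.5]
width: 0.851
```

```bash
python3 -m inch '[[-0.7,[0,0,-0.005],[0,0,0]],[-0.7,[0,0,-0.01],[0,0,0]],[-0.7,[0,0,-0.015],[0,0,0]],[-0.7,[0,0,-0.02],[0,0,0]],[-0.7,[0,0,-0.02],[0,0,0]],[-0.7,[0,0,-0.02],[0,0,0]],[-0.7,[0,0,-0.02],[0,0,0]],[-0.7,[0,0,-0.01],[0,0,0]],[-0.7,[0,0,0],[0,0,0]],[-0.7,[0,0,0],[0,0,0]]]'
python3 - <<'E'
from h import *
for n in ["scene","top"]:
    p,d=optics.snapshot(n); W=cloud(n,d)
    cv2.imwrite(f"pics/end_{n}.png",cv2.resize(p[190:340,200:350] if n=="scene" else p[160:310,340:490],None,fx=4,fy=4))
    k=(np.hypot(W[...,0]-.5838,W[...,1]+.1822)<.07)&(W[...,2]>.05)&(W[...,2]<.068)&(d>0)
    print(n,k.sum(),rect(W[k]), np.percentile(W[k][:,2],[5,50,95]))
    print([(round(r["score"],2),atz(n,r["position"],.037)) for r in optics.pinpoint(n,"tin_center")])
    print([(round(r["score"],2),atz(n,r["position"],.014)) for r in optics.pinpoint(n,"pad_center")])
E
```

```text
time_s: 21.22
ee_pos: [0.4874, -0.1883, 0.119]
tool_rot: [-0.01, 0.93, 0.026, 0.367]
wrist_force: [-0.7, -0.5, -1.0]
width: 0.852
scene 277 (array([ 0.5851, -0.1828]), array([0.0889, 0.0574]), 4.21) [0.05083435 0.05786681 0.06101871]
[(0.97, array([ 0.58370384, -0.18315696,  0.037     ]))]
[(0.88, array([ 0.57619318, -0.17935735,  0.014     ]))]
top 139 (array([ 0.5837, -0.1828]), array([0.0878, 0.055 ]), 4.16) [0.05357184 0.05974595 0.06358472]
[(0.84, array([ 0.58132123, -0.18406506,  0.037     ]))]
[(0.95, array([ 0.57618888, -0.18239415,  0.014     ])), (0.19, array([ 0.58332065, -0.187481  ,  0.014     ]))]
```

View pics/end_scene.png

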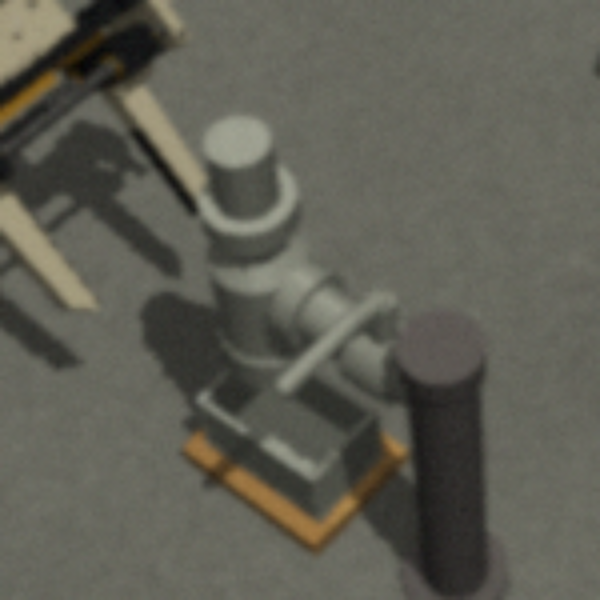

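View pics/end_top.png

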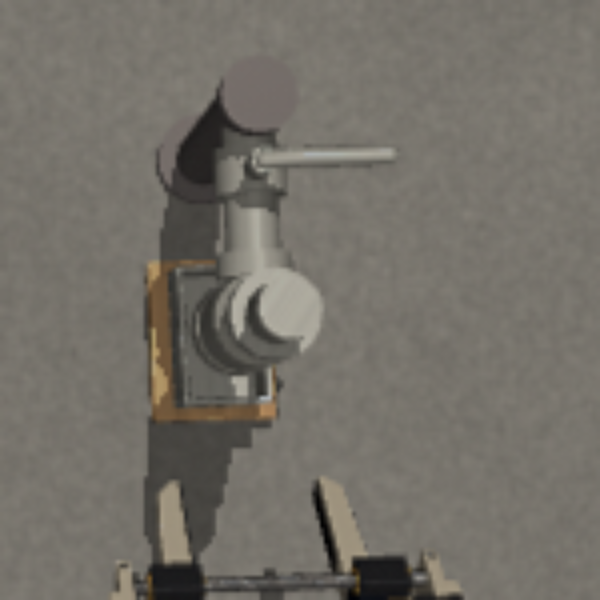

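```bash
python3 -c "
from cell import job
print(job.close_job())"
```

```text
the job is handed in; nothing more can be done
None
```

The drip tin is standing on the pad under the trap, let go, and the job is handed in (about 21 s of the 64 s used, no verdict reported).

I lifted the tin out of the well by spreading the fingers inside it, and stood it on the base about 0.21 m from the caddy. I then let go and picked it up again at its near end, from outside, with the hand slanted about 43°.

**Last checks:**
- **Position:** depth puts the tin's centre at (0.584–0.585, −0.183). The pad and the trap axis measured (0.583–0.585, −0.182), so it is about 1–2 mm off centre.
- **Angle and height:** the tin's yaw is about 4.2° against the pad's 2–4°. Its rim is about 60 mm up, as it should be, and it looks upright.
- **Hand:** it was about 0.12 m back from the tin along the slant, touching nothing. The wrist force was only noise.
- **Bystanders:** I did not remeasure the bottle, funnel and scourer at the end. The hand never went near them.

**Disagreements and oddities:**
- The network's pad centre came out about 7 mm nearer the robot (x 0.576) than the depth fits. I trusted the depth fits and the visible margins. Even by its figure the tin is inside the 15 mm limit.
- At the first release the jaw reading lagged, and the fingers still read at grip width when the lift began. The picture afterwards showed the tin upright and let go where I had set it.

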